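# Free the tub carousel, turn the green-lidded tub to the front and hold it there

## Robot

A 6-joint arm with a two-finger parallel gripper is mounted at the origin on a cart in front of the work surface, level with it; the furniture and walls round the work are solid. World frame = base frame: x ahead of the robot, y to its left, z up, the work surface at z = 0. Lengths are in mm, angles in rad, forces in N, time in s.
With the tool pointing down it reaches from about 350 to 975 mm from the base axis. Payload 7.1 kg.
Tool frame: the origin (TCP) lies midway between the tips of the shut fingers; the grasp point (between the pads) lies 19 mm behind it (ctrl.grasp_offset is the distance from the TCP to the grasp point, in mm); z points along the fingers, y is the line along which they close (so a half turn about z gives the same grasp; the last joint's range is limited). The gripper opens to 88 mm and grips with 3 to 60 N. Pads are 20 mm wide; open, the fingers measure 115 mm over their backs; the gripper's body (75 mm by 178 mm) begins 61 mm behind the grasp point.
Start: joints at [1.098, 0.423, 1.63, -0, 1.089, -0.019], TCP at [273.957, 561.74, 222.675] pointing down, gripper open.
Joint ranges: [-3, 3], [-0.9, 2.11], [0.09, 2.58], [-1.31, 4.45], [0.11, 2.69], [-2.54, 2.54]. Speed limits (rad/s): [2.39, 2.39, 3.01, 3.14, 3.14, 3.14].

## Interface

Orientations are given as a rotation vector (axis times angle).
In Python, from workcell import ctrl gives the robot as it stands. The module is installed in compiled form; this text tells all that it offers.
- The arm moves only by the tool servo_tool, never from a script. Its argument "rows" is a list of rows, each a list of 7 numbers: the turn, a rotation vector about the tool's x, y, z as a fraction of full scale, then the shift along the tool's x, y, z as a fraction of full scale, then the finger opening in mm, from 0 to 87.8. A call has 1 to 10 rows; each row is the pose to reach, as a shift and turn from the pose commanded when the call began, along the tool's axes at that moment; what a row does not reach only later rows make up. Full scale, the value 1, is 20 cm for a shift and 1.5 rad for a turn. A row lasts 1/8 s, in which the tool goes at most 62.5 mm and 10.7 degrees, less where a joint would pass 70% of its speed; a pose out of reach is approached as far as the arm can. A call with a number of a shift or a turn outside -1 to 1 is refused whole. A call with a gripper value outside its range is refused whole. The fingers move at their own pace and stop on an object; the grip force is fixed at half the most. Time passes only in rows, so rows that repeat a pose let the fingers close. It gives the time, the measured TCP pose, the force, the opening and the grip force at its end, in the units of the state.
- ctrl.get_obs(): the state, without advancing time (a new reading comes with each control period).
- ctrl.get_image(name): name is "scene" or "top" or "wrist"; returns (picture, depth): 420x560x3 uint8, red, green, blue; 420x560 float32, mm along the optical axis (not along the pixel's ray), 0 where there is no reading.
- ctrl.camera_info(name): a dict with "intrinsics" (3x3 intrinsics, pixels), "R" (3x3) and "t" (3): a world point X has camera coordinates R X + t. Camera axes: x right, y down, z forward; pixel columns grow to the right and rows downward; lengths in mm; the calibration is good to about 2 mm. A picture is of the moment at which its call begins: read the wrist's pose just before it. camera_info takes no time and is no camera call; for the wrist camera it gives the pose at the moment of the call.
- ctrl.close_job(): hands the job in; it is judged then, once.
The state is a dict: "t": time; "qpos": joint angles; "qvel": joint speeds; "joint_torque": joint torques, N m; "ee_pos": TCP position; "orientation": TCP orientation; "ft_force": force on the tool from outside, world axes, zero at the start; "moment": the same for the moment, N m; "width": finger opening in mm; "grasp_force": force on a finger pad.
Only numpy, scipy, OpenCV 4.12 (cv2) and the standard library are available. Lean on these libraries where they do the work, as an engineer would, in place of code of your own. Each camera call takes 0.05 s, during which the arm holds its last target. There are 200 camera calls.

## Task

Flip the red-knobbed cam lever of the tub carousel fully over to free its brake, without turning the carousel yet. Then take the carousel by the black bar handle in its middle and turn it until the tub with the green lid stands squarely at the red pointer on the foot. Finish while still gripping the handle, with the carousel held still, the brake left free, all three tubs standing on the tray, and the spice jar and timer left where they are.

Things in the scene. Friction and masses are not known exactly. Their poses are not given: they have to be found in the camera images.
- carousel_base: Dark steel foot of the carousel, fixed to the counter: disc 184 mm wide, 10 mm thick. Origin on the turning axis at the counter surface, z up. Its front is its own -x, marked by a red pointer (a small red upright, 14 mm wide, 34 mm high, just outside the tray, 108 mm from the axis). On its left (75 degrees counterclockwise from its +x) an ear carries the brake lever.
- front_spot (a point): The front place on the tray, next to the red pointer: fixed to the foot, 55 mm from the turning axis toward the foot's front (-x), at tray floor height (23 mm above the counter). The green-lidded tub's centre must come to it; axes as the foot's.
- turntable: White round tray, 196 mm wide, floor 23 mm, rim 37 mm above the counter, with its handle; turns about the vertical axis, over once round either way, friction 0.04 N m when the brake is free; locked, the brake grips the rim. Origin on the axis, 15 mm up; its x along the bar handle. Tubs stand loose on it, about 55 mm from the axis and 120 degrees apart: turn gently.
- handle_grip (a point): Grip point on the turning axis inside the black bar handle, 146 mm above the counter. The bar is 62 mm long (along the tray's x), 14 mm thick (tray's y) and reaches from 126 to 162 mm above the counter on a thin post fixed to the tray. The tallest tub lid reaches 88 mm.
- brake_lever (a joint): Cam lever of the brake, rad: 0 = locked, 1.22 = end stop, fully free; it swings about a vertical axis, counterclockwise from above as it opens, and stays where it is left. It may start up to 0.06 rad open, still locked. Its nose grips the tray rim up to about 0.25 rad and may drag the tray by up to 0.15 rad as it comes free, which is fine. About 5 N at the knob moves it.
- lever_pivot (a point): Vertical pivot axis of the cam lever, on the foot, 125 mm from the turning axis, 75 degrees counterclockwise from the foot's +x, 19 mm above the counter.
- lever_knob (a point): Middle of the graspable height of the lever's upright red knob (16 mm diameter, from 35 to 75 mm above the counter; this point 57 mm), 60 mm from the pivot. Seen from the pivot it lies 40 degrees counterclockwise from the foot's +x when locked, 110 degrees when fully free. The steel arm below the knob reaches 30 mm above the counter.
- tub_cream: The wanted tub: white deli tub with GREEN lid, 79 mm wide, 65 mm high, standing on the tray; origin at the centre of its underside.
- tub_olive: Deli tub with white lid and olive green body, 79 mm wide, 57 mm high, on the tray; origin at the centre of its underside.
- tub_dip: All white deli tub, 79 mm wide, 50 mm high, on the tray; origin at the centre of its underside.
- spice_jar: Bystander: spice jar, 47 mm wide, 98 mm high, on the counter to the right of the carousel; origin at the centre of its underside.
- timer: Bystander: white kitchen timer, 70 x 70 x 20 mm, lying on the counter to the left of the lever; origin at the centre of its underside.
There are look-alikes about, which are no part of the job. What is shaped like the tub_dip but orange or pink is not meant.

How it is judged:
By the outcome, as a careful person would: the job done as asked, in the order asked, and still so for the second after the job is handed in, while the arm keeps its last pose, push and grip.
It also fails if it takes over 72 s, if anything falls off the work surface, if the arm or the gripper's body presses on something with over 40 N, if the wrist force passes 120 N, or if a joint passes its speed limit or range.

## Working session

There is one attempt and no reset: what is moved stays moved. The work goes in short steps, Python scripts to look and compute and a tool call to move; the robot and the scene stay as the last step left them, time stands still between calls to the robot, and variables do not carry over. Pictures are saved under pics/ and viewed, at most 10 in all, crops included, and the job is handed in when it is done.

Besides the shell and the picture viewer there is one more tool, called after "Emit:" by a JSON object that holds its "name" and its "arguments". servo_tool: Moves the arm, as the interface text tells. Its arguments: {"type":"object","properties":{"rows":{"type":"array","items":{"type":"array","items":{"type":"number"}}}},"required":["rows"]}

```bash
mkdir -p pics
python3 - <<'E'
from workcell import ctrl
import cv2,numpy as np
for n in("scene","top"):
    p,d=ctrl.get_image(n); np.savez(f"{n}.npz",p=p,d=d,**ctrl.camera_info(n)); cv2.imwrite(f"pics/{n}0.png",p[:,:,::-1])
o=ctrl.get_obs(); print(o["t"],o["ee_pos"],o["orientation"],o["width"])
E
```

```text
0.1 [273.71142709 561.31931558 221.97879499] [-7.06557462e-01 -3.06074359e+00  2.10756552e-03] 87.64338920093772
```

View pics/scene0.png

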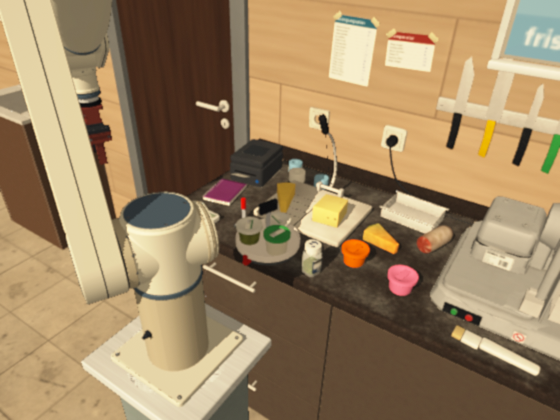

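View pics/top0.png

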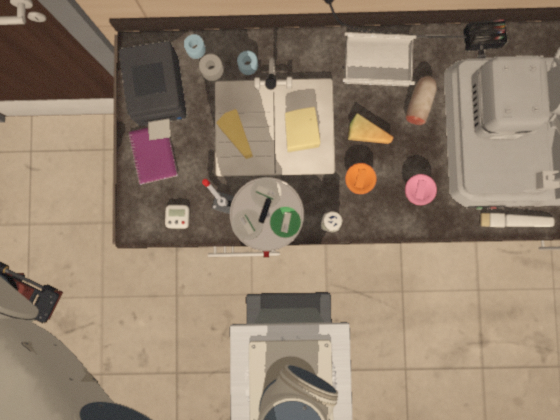

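The top view shows the carousel at about (267,213), the black bar at (265,210), the green lid at (285,222), the red pointer at (266,253), the lever knob at (206,183), the timer at (177,217) and the jar at (332,221). The orange (361,179) and pink (420,190) bowls are the look-alikes.

```bash
cat > h.py <<'E'
import numpy as np,cv2
def ray(K,R,t,uv,z):
    uv=np.atleast_2d(uv).astype(float); d=np.c_[uv,np.ones(len(uv))]@np.linalg.inv(K).T@R
    c=-R.T@t; return c+d*((z-c[2])/d[:,2])[:,None]
def blobs(m,mn=4):
    n,l,s,c=cv2.connectedComponentsWithStats(m.astype(np.uint8)); return [(c[i],s[i],l==i) for i in range(1,n) if s[i,4]>=mn]
E
python3 - <<'E'
from h import *
a=np.load("top.npz");p=a["p"];K,R,t=a["intrinsics"],a["R"],a["t"]
h,s,v=cv2.split(cv2.cvtColor(p,cv2.COLOR_RGB2HSV))
box=np.zeros(h.shape,bool);box[165:262,190:312]=1
print("cam",-R.T@t,K[0,0])
for nm,m,z in(("red",((h<8)|(h>172))&(s>150)&(v>80),[34,75]),("green",(h>45)&(h<85)&(s>120),[88]),("black",(v<45)&(np.hypot(*(np.indices(h.shape)-np.array([213,267])[:,None,None]))<22),[162])):
    for c,st,l in blobs(m&box,6):
        print(nm,c.round(1),st,[ray(K,R,t,c,zz)[0].round(1) for zz in z])
        if nm=="black":
            y,x=np.nonzero(l); P=ray(K,R,t,np.c_[x,y],162)[:,:2]; r=cv2.minAreaRect(P.astype(np.float32)); print(r)
m=((s<60)&(v>110)).astype(np.uint8)*box
big=max(blobs(m),key=lambda b:b[1][4]); y,x=np.nonzero(big[2]); print(big[1])
yy,xx=np.nonzero(cv2.dilate((box&(np.hypot(*(np.indices(h.shape)-np.array([213,267])[:,None,None]))<45)&(v>95)).astype(np.uint8),None))
P=ray(K,R,t,np.c_[xx,yy],37)[:,:2]; print("enc",cv2.minEnclosingCircle(P.astype(np.float32)))
cv2.imwrite("pics/c0.png",cv2.resize(p[155:270,155:345,::-1],None,fx=4.2,fy=4.2,interpolation=cv2.INTER_CUBIC))
E
```

```text
cam [ 338.23311023    4.68888059 1385.57165197] 513.3667808835664
red [205.3 182.2] [202 179   8   8  42] [array([530.9, 214.9,  34. ]), array([525. , 208.5,  75. ])]
red [265.6 253.9] [264 252   5   5  21] [array([337.8,  57.8,  34. ]), array([337.8,  56.2,  75. ])]
black [264.6 210.2] [260 199  10  23  92] [array([442.1,  53.5, 162. ])]
((442.34930419921875, 52.914825439453125), (9.851780891418457, 55.36561584472656), 70.61363220214844)
[ 229  177   75   79 3496]
enc ((445.91339111328125, 52.64970016479492), 122.56680297851562)
```

View pics/c0.png

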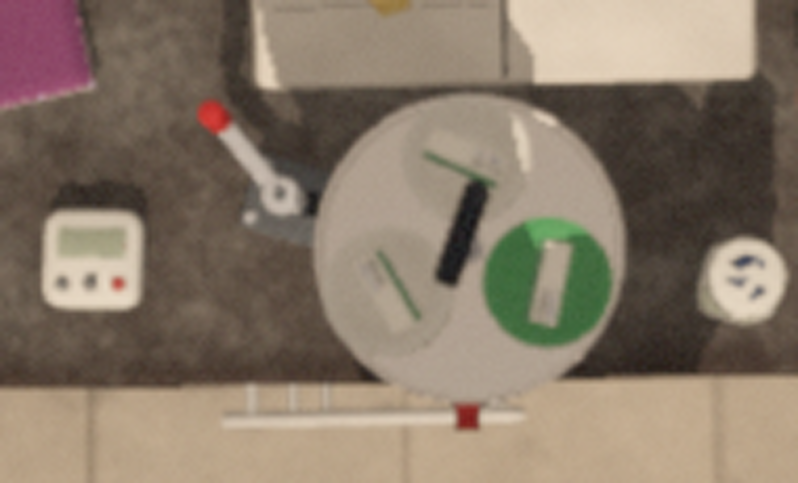

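Only one thing fits each description: the green-lidded tub at (285,222), the red knob at (205,182) and the black bar at (265,210). The crop confirms all three. The axis is at about (441.5,53) and the knob at about (527,208.6), which agrees with the lever geometry. I'll move toward the knob and turn so the fingers close tangentially.

Emit:
{"name": "servo_tool", "arguments": {"rows": [[0,0,0.95,-0.95,-0.5,0,87],[0,0,0.95,-0.95,-0.5,0,87],[0,0,0.95,-0.95,-0.5,0,87],[0,0,0.95,-0.95,-0.5,0,87],[0,0,0.95,-0.95,-0.5,0,87],[0,0,0.95,-0.95,-0.5,0,87],[0,0,0.95,-0.95,-0.5,0,87],[0,0,0.95,-0.95,-0.5,0,87],[0,0,0.95,-0.95,-0.5,0,87]]}}

```text
t: 1.23
ee_pos: [400.7, 388.4, 222.4]
orientation: [2.535, 1.856, -0.001]
ft_force: [0.4, -0.1, 0.1]
width: 86.9
grasp_force: 0.0
```

```bash
cat >> h.py <<'E'
from scipy.spatial.transform import Rotation as Ro
def rel(o,target): # world target -> tool shift in fractions
    return (Ro.from_rotvec(o["orientation"]).inv().apply(np.array(target)-o["ee_pos"])/200).round(3)
E
python3 - <<'E'
from workcell import ctrl
from h import *
o=ctrl.get_obs(); R=Ro.from_rotvec(o["orientation"]).as_matrix()
print(o["t"],o["ee_pos"],R.round(3).tolist(),o["qpos"]); print(rel(o,[527,208.6,150]))
E
```

```text
1.225 [400.72598335 388.3684644  222.36939382] [[0.302, 0.953, -0.001], [0.953, -0.302, -0.0], [-0.001, -0.0, -1.0]] [7.48405849e-01 3.26156964e-01 1.77939492e+00 1.47681937e-05
 1.03672820e+00 1.05538996e+00]
[-0.666  0.874  0.362]
```

Emit:
{"name": "servo_tool", "arguments": {"rows": [[0,0,0,-0.66,0.87,0.2,70],[0,0,0,-0.66,0.87,0.2,70],[0,0,0,-0.66,0.87,0.2,70],[0,0,0,-0.66,0.87,0.2,70],[0,0,0,-0.66,0.87,0.2,70],[0,0,0,-0.66,0.87,0.2,70]]}}

```text
t: 1.98
ee_pos: [526.2, 210.5, 182.6]
orientation: [-2.535, -1.855, 0.0]
ft_force: [-0.1, -0.1, -0.2]
width: 70.2
grasp_force: 0.0
```

Run:
```python
from workcell import ctrl
from h import *
o=ctrl.get_obs(); print(o["t"],o["ee_pos"])
c=ctrl.camera_info("wrist"); p,d=ctrl.get_image("wrist"); K,R,t=c["intrinsics"],c["R"],c["t"]
cv2.imwrite("pics/w1.png",p[:,:,::-1])
h,s,v=cv2.split(cv2.cvtColor(p,cv2.COLOR_RGB2HSV))
for ce,st,l in blobs(((h<8)|(h>172))&(s>150)&(v>60),60):
    y,x=np.nonzero(l); dd=np.median(d[l]); print(ce,st,dd,ray(K,R,t,ce,75)[0],ray(K,R,t,ce,57)[0],(R.T@(np.linalg.inv(K)@[*ce,1]*dd-t)).round(1))
print("cam",-R.T@t)
```

```text
1.975 [526.24817569 210.47315763 182.63718724]
[278.47922438 205.06371191] [271 193  17  25 361] 281.53012 [526.93131203 215.20999681  75.        ] [525.5159417 210.6614318  57.       ] [526.7 214.5  72.2]
[182.00920245 283.11247444] [155 244  56  68 978] 126.442764 [412.89741918 168.32370975  75.        ] [403.8637037  160.64277848  57.        ] [491.2 234.9 231.1]
[374.36570248 283.66115702] [346 245  57  67 968] 126.017 [592.5270989  110.81802873  75.        ] [595.49403399  99.29527363  57.        ] [566.7 211.  231.5]
[ 14.84131737 296.79640719] [  0 282  34  30 668] 84.9579 [248.54901536 204.438057    75.        ] [228.53555662 199.16984318  57.        ] [464.6 261.3 269.4]
[542.14580265 297.01620029] [524 282  36  31 679] 84.58511 [748.20801377  45.98667455  75.        ] [761.57563688  30.13268406  57.        ] [603.7 217.4 269.6]
[  6.51531532 375.81261261] [  0 348  20  48 555] 82.108154 [188.8014221 121.918649   75.       ] [164.79636247 111.13750111  57.        ] [459.2 243.4 277.7]
[169.91448931 366.21852732] [160 349  25  44 421] 103.359695 [362.37734777  80.24942943  75.        ] [349.96850116  66.68445571  57.        ] [489.6 219.3 259.6]
[385.17745803 362.44844125] [371 348  26  35 417] 103.372955 [582.98888287  15.56883692  75.        ] [585.31859143  -2.31730016  57.        ] [559.2 198.6 259.2]
[552.8435518  368.97885835] [542 349  18  44 473] 80.95901 [752.63911255 -47.02601254  75.        ] [766.3027673  -69.09396922  57.        ] [598.5 202.  278.1]
cam [548.11703992 283.29441204 344.4299127 ]
```

View pics/w1.png

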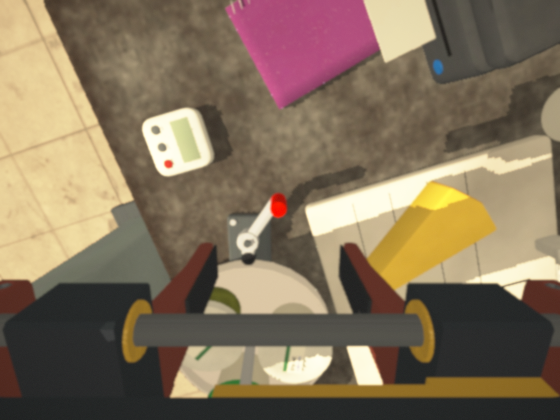

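The wrist view shows the red knob at (278,205) and the lever pivot at (247,243). The timer at (178,140) and the board at right are both clear. The knob's middle works out at (525.5,210.7), right under the TCP, so I'll descend.

Emit:
{"name": "servo_tool", "arguments": {"rows": [[0,0,0,0,0,0.2,44],[0,0,0,0,0,0.4,44],[0,0,0,0,0,0.55,44],[0,0,0,0,0,0.65,44],[0,0,0,0,0,0.72,44],[0,0,0,0,0,0.72,44],[0,0,0,0,0,0.72,0],[0,0,0,0,0,0.72,0],[0,0,0,0,0,0.72,0],[0,0,0,0,0,0.72,0]]}}

```text
t: 3.28
ee_pos: [526.5, 210.2, 39.2]
orientation: [-2.536, -1.854, -0.0]
ft_force: [-3.5, 3.3, 4.7]
width: 15.4
grasp_force: 30.0
```

Run:
```python
from workcell import ctrl
from h import *
o=ctrl.get_obs(); print(o["ee_pos"],o["width"],o["grasp_force"],o["ft_force"])
k=o["ee_pos"]; yaw=np.deg2rad(-2.6)
for start in (40,42):
    a0=yaw+np.deg2rad(start); piv=k[:2]-60*np.array([np.cos(a0),np.sin(a0)])
    print("pivot",piv, "axis",piv-125*np.array([np.cos(yaw+np.deg2rad(75)),np.sin(yaw+np.deg2rad(75))]))
    for i in range(1,10):
        a=a0+np.deg2rad(i*9); print(i*9,rel(o,[*(piv+60*np.array([np.cos(a),np.sin(a)])),k[2]]))
```

```text
[526.50822841 210.24932814  39.21194887] 15.395928833013729 30.001554787158966 [-3.50032711  3.25627399  4.6862498 ]
pivot [478.84335118 173.80677776] axis [441.04711484  54.65794428]
9 [ 0.024 -0.041  0.   ]
18 [ 0.041 -0.084  0.   ]
27 [ 0.051 -0.13   0.   ]
36 [ 0.054 -0.177  0.   ]
45 [ 0.049 -0.224  0.   ]
54 [ 0.038 -0.27   0.   ]
63 [ 0.019 -0.313  0.   ]
72 [-0.007 -0.353  0.   ]
81 [-0.038 -0.388  0.   ]
pivot [480.144214   172.16549735] axis [442.34797766  53.01666387]
9 [ 0.022 -0.041  0.   ]
18 [ 0.038 -0.086  0.   ]
27 [ 0.047 -0.132  0.   ]
36 [ 0.048 -0.179  0.   ]
45 [ 0.042 -0.226  0.   ]
54 [ 0.028 -0.271  0.   ]
63 [ 0.008 -0.313  0.   ]
72 [-0.019 -0.352  0.   ]
81 [-0.051 -0.386  0.   ]
```

Emit:
{"name": "servo_tool", "arguments": {"rows": [[0,0,-0.1,0.023,-0.041,0,0],[0,0,-0.2,0.04,-0.085,0,0],[0,0,-0.3,0.049,-0.131,0,0],[0,0,-0.4,0.051,-0.178,0,0],[0,0,-0.4,0.051,-0.178,0,0]]}}

```text
t: 3.9
ee_pos: [496.6, 230.9, 39.3]
orientation: [1.875, 2.52, 0.002]
ft_force: [1.6, 1.0, 3.0]
width: 15.4
grasp_force: 30.0
```

Run:
```python
from workcell import ctrl
from h import *
o=ctrl.get_obs(); k=o["ee_pos"]; print(k,o["width"],o["ft_force"],o["moment"])
piv=np.array([479.5,173]); d=k[:2]-piv; a0=np.arctan2(d[1],d[0]); print(np.hypot(*d),np.rad2deg(a0)+2.6)
for i in range(1,7):
    a=a0+np.deg2rad(i*8); print(i*8,rel(o,[*(piv+60*np.array([np.cos(a),np.sin(a)])),k[2]]))
```

```text
[496.56980763 230.89511928  39.27224613] 15.412596485788988 [1.64645734 0.9660684  3.00669408] [-0.03046261 -0.06633553  0.21582715]
60.359118355836955 76.17236484065498
8 [ 0.019 -0.038 -0.   ]
16 [ 0.034 -0.077 -0.   ]
24 [ 0.043 -0.117 -0.   ]
32 [ 0.047 -0.159 -0.   ]
40 [ 0.045 -0.201 -0.   ]
48 [ 0.037 -0.242 -0.   ]
```

Emit:
{"name": "servo_tool", "arguments": {"rows": [[0,0,-0.09,0.019,-0.038,0,0],[0,0,-0.19,0.034,-0.077,0,0],[0,0,-0.28,0.043,-0.117,0,0],[0,0,-0.37,0.047,-0.159,0,0],[0,0,-0.4,0.047,-0.175,0,0],[0,0,-0.42,0.046,-0.185,0,0],[0,0,-0.42,0.046,-0.185,0,0]]}}

```text
t: 4.78
ee_pos: [461.1, 230.6, 39.5]
orientation: [1.006, 2.971, 0.009]
ft_force: [6.4, 7.3, -1.3]
width: 15.8
grasp_force: 30.0
```

Run:
```python
from workcell import ctrl
from h import *
o=ctrl.get_obs(); k=o["ee_pos"]; print(k,o["width"],o["ft_force"],o["moment"])
piv=np.array([479.5,173]); d=k[:2]-piv; a0=np.arctan2(d[1],d[0]); print(np.hypot(*d),np.rad2deg(a0)+2.6)
```

```text
[461.09943144 230.61232781  39.47246268] 15.825478473219707 [ 6.3575526   7.32454575 -1.33433164] [ 1.07682857 -0.74445397 -0.0232373 ]
60.47942823140735 110.31275196786798
```

Emit:
{"name": "servo_tool", "arguments": {"rows": [[0,0,0,0.009,-0.012,0,0],[0,0,0,0.018,-0.024,0,0],[0,0,0,0.018,-0.024,0,0]]}}

```text
t: 5.15
ee_pos: [460.7, 230.5, 39.8]
orientation: [1.003, 2.963, 0.019]
ft_force: [23.6, 8.9, -18.1]
width: 15.3
grasp_force: 30.0
```

The lever is hard against its end stop: 0.4 mm of movement at about 24 N. I'll ease back, release and rise.

Emit:
{"name": "servo_tool", "arguments": {"rows": [[0,0,0,-0.02,0.028,0,0],[0,0,0,-0.02,0.028,0,30],[0,0,0,-0.02,0.028,0,40],[0,0,0,-0.02,0.028,0,40],[0,0,0,-0.02,0.028,-0.15,40],[0,0,0,-0.02,0.028,-0.4,40],[0,0,0,-0.02,0.028,-0.7,60],[0,0,0,-0.02,0.028,-0.98,70],[0,0,0,-0.02,0.028,-0.98,70],[0,0,0,-0.02,0.028,-0.98,70]]}}

```text
t: 6.4
ee_pos: [457.9, 228.7, 234.1]
orientation: [-1.002, -2.977, 0.001]
ft_force: [-0.1, -0.1, -1.3]
width: 70.1
grasp_force: 0.0
```

Run:
```python
from workcell import ctrl
from h import *
p,d=ctrl.get_image("top"); a=ctrl.camera_info("top"); K,R,t=a["intrinsics"],a["R"],a["t"]
h,s,v=cv2.split(cv2.cvtColor(p,cv2.COLOR_RGB2HSV))
box=np.zeros(h.shape,bool);box[165:262,190:312]=1
for nm,m,z in(("green",(h>45)&(h<85)&(s>120),88),("black",(v<45)&(np.hypot(*(np.indices(h.shape)-np.array([213,267])[:,None,None]))<22),162),("red",((h<8)|(h>172))&(s>150)&(v>80),65)):
    for c,st,l in blobs(m&box,6): 
        y,x=np.nonzero(l); P=ray(K,R,t,np.c_[x,y],z)[:,:2]; w=np.linalg.svd(P-P.mean(0),full_matrices=False)[2][0]
        g=cv2.minEnclosingCircle(P.astype(np.float32))
        print(nm,c,st,P.mean(0),g,np.rad2deg(np.arctan2(w[1],w[0])))
cv2.imwrite("pics/c1.png",cv2.resize(p[155:270,155:345,::-1],None,fx=4.2,fy=4.2,interpolation=cv2.INTER_CUBIC))
o=ctrl.get_obs(); print(o["t"],o["ee_pos"],o["qpos"],rel(o,[442,53.5,200]))
yt=Ro.from_rotvec(o["orientation"]).as_matrix()[:,1]; print("closing",np.rad2deg(np.arctan2(yt[1],yt[0])))
```

```text
black [264.68686869 210.        ] [259 199  12  23  99] [442.5585432   53.19046693] ((442.5747375488281, 52.429290771484375), 28.067214965820312) 155.97346475311537
red [265.61904762 253.9047619 ] [264 252   5   5  21] [337.83759942  56.62502745] ((337.589111328125, 55.66400909423828), 7.2295403480529785) 160.5425226642196
6.45 [457.51082805 228.56446027 233.30329322] [ 4.40070763e-01  2.44072975e-01  1.86695582e+00 -5.27251341e-05
  1.03305647e+00 -4.81700907e-01] [-0.467 -0.744  0.168]
closing 52.81524812040533
```

View pics/c1.png

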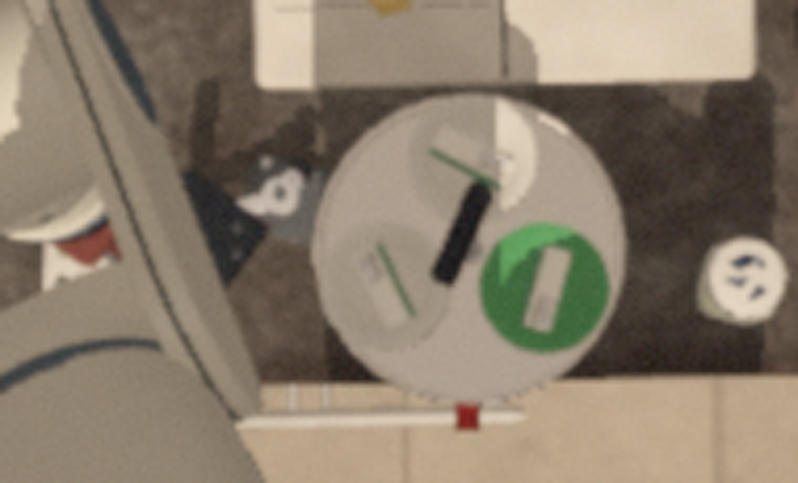

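The lever is free; the arm hides its knob. The bar now reads about -24°, so the tray was dragged roughly 6°, and all three tubs are standing. The green lid sits at crop (545,287). I'll work out its angle exactly.

Run:
```python
from h import *
a=np.load("top.npz");K,R,t=a["intrinsics"],a["R"],a["t"]
for f in("c0","c1"):
    p=cv2.imread(f"pics/{f}.png").astype(int); b,g,r=p[...,0],p[...,1],p[...,2]
    bl=max(blobs((g-r>25)&(g-b>10),500),key=lambda q:q[1][4]); y,x=np.nonzero(bl[2])
    P=ray(K,R,t,np.c_[(x+.5)/4.2+154.5,(y+.5)/4.2+154.5],88)[:,:2]
    hull=cv2.convexHull(P.astype(np.float32)); c,rad=cv2.minEnclosingCircle(hull)
    m=cv2.moments(hull); c2=np.array([m["m10"],m["m01"]])/m["m00"]
    yb,xb=np.nonzero((p.max(2)<55)&(np.hypot(*(np.indices(b.shape)-np.array([232,465])[:,None,None]))<70))
    B=ray(K,R,t,np.c_[(xb+.5)/4.2+154.5,(yb+.5)/4.2+154.5],162)[:,:2]; w=np.linalg.svd(B-B.mean(0),full_matrices=False)[2][0]
    print(f,c,rad,c2,"bar",B.mean(0),np.rad2deg(np.arctan2(w[1],w[0])))
    for ax in((441.5,53.3),):
        d=c2-ax; print(np.hypot(*d),np.rad2deg(np.arctan2(d[1],d[0])))
# wheel rim centre
    e=[]
    for th in np.r_[np.deg2rad(np.arange(-60,60,4)),np.deg2rad(np.arange(150,210,4))]:
        rr=np.arange(140,172,.5); X=np.clip((470+rr*np.cos(th)),0,797).astype(int);Y=np.clip((247+rr*np.sin(th)),0,482).astype(int)
        q=cv2.GaussianBlur(p.mean(2),(0,0),3)[Y,X]; k=np.argmin(np.diff(q)); e.append([X[k],Y[k]])
    E=ray(K,R,t,(np.array(e)+.5)/4.2+154.5,37)[:,:2]; A=np.c_[2*E,np.ones(len(E))]; s=np.linalg.lstsq(A,(E**2).sum(1),rcond=None)[0]; print("rim",s[:2],np.sqrt(s[2]+s[0]**2+s[1]**2))
```

```text
c0 (418.7102966308594, 5.389372825622559) 38.33818054199219 [418.51689463   5.3400003 ] bar [442.33573331  53.25249204] 160.09370351778477
53.18256014761688 -115.60439512470195
rim [442.85697312  54.29106001] 97.89610646489848
c1 (415.41650390625, 7.279744625091553) 38.34050750732422 [415.15721274   7.43212199] bar [442.30901647  53.26702657] 155.74834864592196
52.894278265422 -119.86956365585722
rim [443.03779771  54.20702658] 97.74199418233174
```

Emit:
{"name": "servo_tool", "arguments": {"rows": [[0,0,-0.154,-0.467,-0.744,0.05,60],[0,0,-0.154,-0.467,-0.744,0.05,60],[0,0,-0.154,-0.467,-0.744,0.05,60],[0,0,-0.154,-0.467,-0.744,0.05,60],[0,0,-0.154,-0.467,-0.744,0.05,60]]}}

```text
t: 7.08
ee_pos: [442.5, 54.1, 223.5]
orientation: [-0.653, -3.071, 0.001]
ft_force: [0.3, -0.5, -0.1]
width: 59.8
grasp_force: 0.0
```

The axis is at about (442.6,53.8) and the green tub at -120.6°. The pointer is at about 178°, so I need to turn about 61° clockwise. Next I'll descend and grip the bar.

Emit:
{"name": "servo_tool", "arguments": {"rows": [[0,0,0,0,0,0.15,50],[0,0,0,0,0,0.3,45],[0,0,0,0,0,0.42,40],[0,0,0,0,0,0.48,40],[0,0,0,0,0,0.48,40],[0,0,0,0,0,0.48,0],[0,0,0,0,0,0.48,0],[0,0,0,0,0,0.48,0],[0,0,0,0,0,0.48,0]]}}

```text
t: 8.2
ee_pos: [443.5, 54.0, 129.3]
orientation: [0.652, 3.072, 0.0]
ft_force: [-1.1, -0.9, 6.9]
width: 13.8
grasp_force: 30.0
```

Run:
```python
from workcell import ctrl
from h import *
o=ctrl.get_obs(); yt=Ro.from_rotvec(o["orientation"]).as_matrix()[:,1]
print(o["t"],o["ee_pos"],o["ft_force"],o["moment"],o["qpos"],"closing",np.rad2deg(np.arctan2(yt[1],yt[0])),o["width"])
```

```text
8.2 [443.47039678  53.95914299 129.28049574] [-1.07269452 -0.93889134  6.91457926] [-0.20547425  0.24099087 -0.00698686] [ 9.45509117e-02  3.14812523e-01  2.08146698e+00 -2.38141025e-04
  7.44281920e-01 -1.05812395e+00] closing 66.05344646355964 13.770553684807393
```

Emit:
{"name": "servo_tool", "arguments": {"rows": [[0,0,0.012,0,0,0,0],[0,0,0.035,0,0,0,0],[0,0,0.07,0,0,0,0],[0,0,0.115,0,0,0,0],[0,0,0.16,0,0,0,0],[0,0,0.205,0,0,0,0],[0,0,0.25,0,0,0,0],[0,0,0.295,0,0,0,0],[0,0,0.33,0,0,0,0],[0,0,0.35,0,0,0,0]]}}

```text
t: 9.45
ee_pos: [443.1, 53.5, 129.3]
orientation: [1.428, 2.798, -0.001]
ft_force: [-2.4, -4.0, 9.0]
width: 13.7
grasp_force: 30.0
```

Emit:
{"name": "servo_tool", "arguments": {"rows": [[0,0,0.02,0,0,0,0],[0,0,0.05,0,0,0,0],[0,0,0.095,0,0,0,0],[0,0,0.14,0,0,0,0],[0,0,0.185,0,0,0,0],[0,0,0.23,0,0,0,0],[0,0,0.275,0,0,0,0],[0,0,0.315,0,0,0,0],[0,0,0.34,0,0,0,0],[0,0,0.352,0,0,0,0]]}}

```text
t: 10.7
ee_pos: [442.5, 53.3, 129.3]
orientation: [2.108, 2.329, -0.002]
ft_force: [-5.1, -5.5, 11.9]
width: 14.1
grasp_force: 30.0
```

Emit:
{"name": "servo_tool", "arguments": {"rows": [[0,0,0,0,0,0,0],[0,0,0,0,0,0,0],[0,0,0,0,0,0,0]]}}

```text
t: 11.08
ee_pos: [442.5, 53.3, 129.3]
orientation: [2.107, 2.33, -0.002]
ft_force: [-4.7, -5.3, 10.8]
width: 14.1
grasp_force: 30.0
```

Run:
```python
from workcell import ctrl
from h import *
o=ctrl.get_obs(); yt=Ro.from_rotvec(o["orientation"]).as_matrix()[:,1]
print(o["t"],o["ee_pos"],o["ft_force"],o["moment"],"closing",np.rad2deg(np.arctan2(yt[1],yt[0])))
ims=[]
for n in("scene","top","wrist"):
    a=ctrl.camera_info(n); p,d=ctrl.get_image(n); np.savez(f"{n}2.npz",p=p,d=d,**a)
    ims.append(p)
c=lambda p,s:cv2.resize(p,s,interpolation=cv2.INTER_CUBIC)
im=np.hstack([np.vstack([c(ims[0][180:285,205:345],(400,300)),c(ims[1][165:270,190:330],(400,300))]),c(ims[2],(400,300)).repeat(1,0) if 0 else np.vstack([c(ims[2],(400,300)),np.zeros((300,400,3),np.uint8)])])
cv2.imwrite("pics/m2.png",im[:,:,::-1])
```

```text
11.075 [442.50592345  53.32537823 129.25529372] [-4.72936427 -5.33375367 10.79952329] [-1.00616115  0.72846079 -0.00561575] closing 5.737402558279937
```

View pics/m2.png

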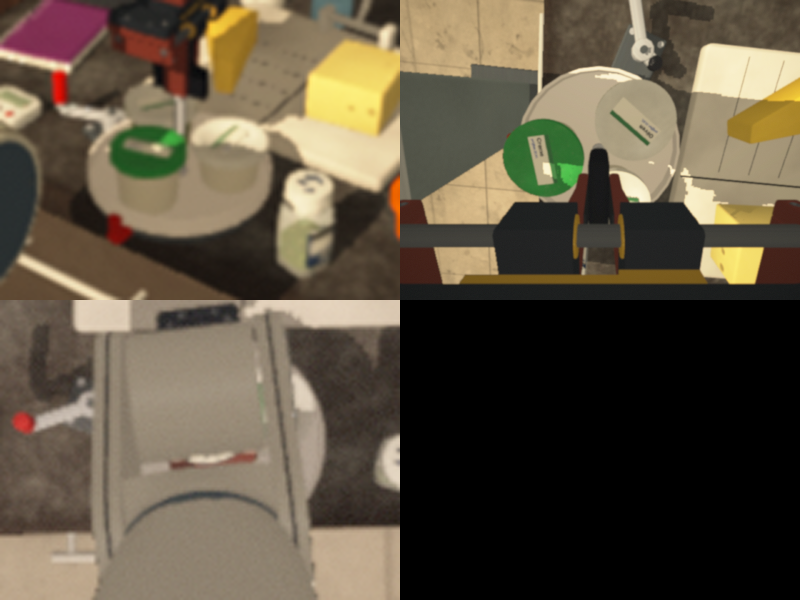

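The lever is still free: in the top view it lies to the left, with the knob at crop (20,422). The green lid has come round toward the pointer, and the scene crop shows the lid at (148,150) with the pointer at (118,228). The tubs are standing. Now I'll measure the remaining error.

Run:
```python
from h import *
ax=np.array([443,53.6])
def rep(n,c):d=c[:2]-ax; print(n,c.round(1),"r",np.hypot(*d).round(1),"ang",np.rad2deg(np.arctan2(d[1],d[0])).round(2)%360)
for f in("scene2","wrist2","scene","top","top2"):
    a=np.load(f+".npz");K,R,t=a["intrinsics"],a["R"],a["t"];p=a["p"].astype(int);r,g,b=p[...,0],p[...,1],p[...,2]
    hsv=cv2.cvtColor(a["p"],cv2.COLOR_RGB2HSV); h,s,v=cv2.split(hsv)
    if f in("scene2","wrist2"):
        bl=max(blobs((g-r>25)&(g-b>10)&(v>0),100),key=lambda q:q[1][4]); y,x=np.nonzero(bl[2]); print(f,bl[1])
        P=ray(K,R,t,np.c_[x,y],86)[:,:2].astype(np.float32); c,rad=cv2.minEnclosingCircle(P); hu=cv2.convexHull(P); m=cv2.moments(hu)
        rep("  lid enc %.1f"%rad,np.array(c)); rep("  lid hull",np.array([m["m10"],m["m01"]])/m["m00"])
    red=((h<8)|(h>172))&(s>140)&(v>60)
    for ce,st,l in blobs(red,10):
        for z in (17,34,57): 
            q=ray(K,R,t,ce,z)[0]
            if np.hypot(*(q[:2]-[336,57]))<20 or np.hypot(*(q[:2]-[461,230]))<20: rep(f" {f} red z{z} {st.tolist()}",q)
w=np.load("wrist2.npz");cv2.imwrite("pics/p3.png",cv2.resize(w["p"][0:110,290:410,::-1],None,fx=5,fy=5,interpolation=cv2.INTER_CUBIC))
```

```text
scene2 [542 134  18  39 319]
  lid enc 212.4 [1510.2 -586. ] r 1244.2 ang 329.07
  lid hull [1508.5 -587.5] r 1243.5 ang 328.97
 scene2 red z57 [223, 205, 6, 12, 67] [454.6 228.9  57. ] r 175.7 ang 86.22
 scene2 red z17 [242, 255, 10, 11, 69] [329.9  54.4  17. ] r 113.1 ang 179.58
wrist2 [ 145  167  112  108 7884]
  lid enc 40.3 [386.8  57.1] r 56.3 ang 176.46
  lid hull [386.7  56.9] r 56.4 ang 176.67
 scene red z17 [242, 255, 10, 11, 70] [330.1  54.7  17. ] r 112.9 ang 179.43
 top red z17 [264, 252, 5, 5, 22] [337.9  58.2  17. ] r 105.2 ang 177.48
 top red z34 [264, 252, 5, 5, 22] [337.9  57.6  34. ] r 105.1 ang 177.84
 top red z57 [264, 252, 5, 5, 22] [337.9  56.7  57. ] r 105.1 ang 178.33
 top2 red z17 [194, 204, 8, 8, 46] [465.6 238.6  17. ] r 186.4 ang 83.04
 top2 red z34 [194, 204, 8, 8, 46] [464.  235.7  34. ] r 183.3 ang 83.42
 top2 red z57 [194, 204, 8, 8, 46] [461.9 231.7  57. ] r 179.1 ang 83.95
```

View pics/p3.png

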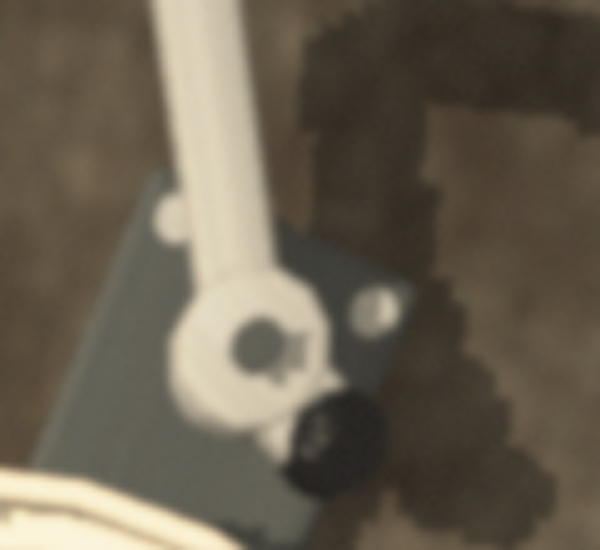

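Run:
```python
from h import *
ax=np.array([443,53.6])
def rep(n,c):d=np.array(c)[:2]-ax; print(n,np.round(c,1),"r",np.hypot(*d).round(1),"ang",np.rad2deg(np.arctan2(d[1],d[0])).round(2)%360)
w=np.load("wrist2.npz")
for z in(24,30): rep("pivot z%d (want r125, foot yaw=ang-75)"%z,ray(w["intrinsics"],w["R"],w["t"],[339.5,68.5],z)[0])
a=np.load("scene2.npz");K,R,t=a["intrinsics"],a["R"],a["t"];p=a["p"].astype(int);r,g,b=p[...,0],p[...,1],p[...,2]
m=(g-r>25)&(g-b>10); m[:,:235]=0;m[:,285:]=0;m[:200]=0;m[260:]=0
bl=max(blobs(m,20),key=lambda q:q[1][4]); y,x=np.nonzero(bl[2]); print(bl[1])
P=ray(K,R,t,np.c_[x,y],86)[:,:2].astype(np.float32); c,rad=cv2.minEnclosingCircle(P); rep("scene lid %.1f"%rad,c)
# tray rim in scene: bright edge extreme points left/right -> just TCP-axis check
rep("ref",ray(K,R,t,bl[0],86)[0])
```

```text
pivot z24 (want r125, foot yaw=ang-75) [478.3 176.   24. ] r 127.4 ang 73.9
pivot z30 (want r125, foot yaw=ang-75) [477.3 175.   30. ] r 126.1 ang 74.2
[244 224  26  18 312]
scene lid 43.9 [382.9  51.8] r 60.2 ang 181.73
ref [380.1  51.   86. ] r 63.0 ang 182.41
```

Independent estimates:
- **Pointer direction:** 178.1°. The pointer in the top view gives 177.9° and the lever end stop felt by the arm gives 178.2°.
- **Green lid:** 178.9° from the top view plus the turn made, 176.6° from the wrist camera, and about 177.5° from the scene camera.

The lid estimates average to within about 0.5° (0.5 mm) of the pointer. The grip is holding and the carousel is still, so I'll hand in.

```bash
python3 -c "
from workcell import ctrl
print(ctrl.close_job())"
```

```text
the job is handed in; nothing more can be done
None
```

I flipped the brake lever to its end stop and turned the carousel until the green-lidded tub stood at the red pointer, within about 1.5° by each camera estimate. I handed the job in at about 11 s with the handle still gripped; no verdict came back.

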